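Close up the house model and hold its pitched roof flush

ROBOT

A 6-joint arm with a two-finger parallel gripper is mounted at the origin on the work surface. World frame = base frame: x ahead of the robot, y to its left, z up, the work surface at z = 0. Lengths are in mm, angles in rad, forces in N, time in s.
With the tool pointing down it reaches from about 250 to 775 mm from the base axis. Payload 4 kg.
Tool frame: the origin (TCP) lies on the centre line of the jaws, within the pads' length; the fingertips stand 25 mm ahead of it and the grasp point (between the pads) lies 6 mm ahead of it; x points along the fingers, y is the direction in which the jaws open and shut, and the axes are right-handed (so a half turn about x gives the same grasp; the last joint's range is limited). The gripper opens to 94 mm and grips with 3 to 60 N. Pads are 16 mm wide; open, the fingers measure 119 mm over their backs; the gripper's body (75 mm by 177 mm) begins 78 mm behind the grasp point.
Start: joints at [-0.103, 0.087, 1.371, -0, 1.684, -0.103], TCP at [550.02, -0.007, 191.706] pointing down, gripper open.
Joint ranges: [-3.1, 3.1], [-0.76, 2.03], [0.27, 2.55], [-1.08, 4.22], [0.17, 2.65], [-2.57, 2.57]. Speed limits (rad/s): [2.79, 2.79, 3.14, 3.14, 3.14, 3.14].

INTERFACE

Orientations are given as [roll, pitch, yaw] about the fixed x, y, z axes, in that order (R = Rz(yaw) Ry(pitch) Rx(roll)).
In Python, from bench import arm gives the robot as it stands.
- The arm moves only by the tool play_rows, never from a script. Its argument "motion" is a list of rows, each a list of 6 numbers: the shift along the tool's x, y, z in mm, then the turn, a rotation vector about the tool's x, y, z in degrees. A call has 1 to 10 rows; each row is the pose to reach, as a shift and turn from the pose commanded when the call began, along the tool's axes at that moment; what a row does not reach only later rows make up. A row lasts 1/10 s, in which the tool goes at most 50 mm and 8.59 degrees, less where a joint would pass 70% of its speed; a pose out of reach is approached as far as the arm can. A call with a gripper value outside its range is refused whole. "jaw" is the finger opening in mm, from 0 to 94, set as the call begins (left out, the last holds). The fingers move at their own pace and stop on an object; "squeeze" is the grip in N (left out, the last holds). Time passes only in rows, so rows that repeat a pose let the fingers close. It gives the time, the measured TCP pose, the force and the opening at its end, in the units of the state.
- arm.get_obs(): the state, without advancing time (a new reading comes with each control period).
- arm.get_image(name): name is "scene" or "side" or "wrist"; returns a dict with "image" (384x512x3 uint8, red, green, blue), "range_z" (384x512 float32, mm along the optical axis (not along the pixel's ray), 0 where there is no reading), "K" (3x3 intrinsics, pixels), "view" (4x4, takes a point from world to camera coordinates). Camera axes: x right, y down, z forward; pixel columns grow to the right and rows downward; lengths in mm; the calibration is good to about 2 mm. A picture is of the moment at which its call begins.
- arm.job_done(): hands the job in, once; it reports no verdict.
The state is a dict: "t": time; "q": joint angles; "qd": joint speeds; "joint_efforts": joint torques, N m; "position": TCP position; "tcp_rot": TCP orientation; "contact_force": force on the tool from outside, world axes, zero at the start; "moment": the same for the moment, N m; "width": finger opening in mm.
Only numpy, scipy, OpenCV 4.12 (cv2) and the standard library are available. Lean on these libraries where they do the work, as an engineer would, in place of code of your own. Each camera call takes 0.05 s, during which the arm holds its last target. There are 200 camera calls.

TASK

Finish the house model: first press both hinged roof leaves of its low wing down until their catches snap and hold them shut. Then take the loose pitched roof by its raised rooflight and lay it on the raked walls of the main block, the rooflight running up and down the slope and the overhang even all round; tilt it by feel until it sits flush on the slope. Finish still gripping the rooflight and pressing the roof gently down flush, as if waiting for its joint to set; do not let go, and leave the other things on the table alone.

Things in the scene. Friction and masses are not known exactly. Their poses are not given: they have to be found in the camera images.
- house: 1:25 house model, fixed; base board 200 (x) x 310 (y) x 12 mm. Origin: centre of the board's underside; x from the door side (facing the robot) to the back, z up. Main block (pale wood, open on top) about 140 x 150 mm, centred at x 0, y -62 mm. Low wing (brown card, walls to z 76 mm) at x -55 to 55, y 17 to 147 mm under two hinged leaves. Two small trees behind the wing, 65 mm high
- leaf_near (a joint): opening angle (rad) of the wing's roof leaf beside the main block; 0 = shut, starts 0.3 to 0.6. Pale wood, 114 x 61 x 4 mm, hinged along the wing's back at house x 55, z 76 mm; the free edge rises on the door side. The stiff hinge stays where left. A ball catch stops it at about 0.09; some 5 N near the free edge snaps it past, and the catch then holds it under 0.01
- leaf_end (a joint): the same for the outer leaf, at house y 114 mm
- leaf_near_edge (a point): point on top of leaf_near to press: on its centre line, 92 mm from the hinge line (22 mm from the free edge); when shut it is at house (-37, 50, 80) mm
- leaf_end_edge (a point): the same point on leaf_end; when shut it is at house (-37, 114, 80) mm
- seat (a point): centre of the plane that carries the roof: top of the main block's raked rim, 144 mm up the slope (x) by 150 mm across (y), rigid, 6 to 8 mm wide, open inside. x points up the slope to the back, y across, z out of the slope. Low side 100 mm above the table, high side 127 to 147 mm: the pitch differs from model to model, 11 to 19 degrees
- rooflight (a point): centre, half-way up, of the raised white box with a pale blue pane on the loose roof, 64 (x) x 40 (y) x 40 mm high; grip it across y. It stands mid-panel on a pale wood panel 168 (x) x 174 (y) x 5 mm, flat on the green mat (3 mm) at first. This point is 25 mm above the panel's underside. x goes up and down the slope, z is square to the panel; half a turn makes no difference
- roof_under (a point): centre of the underside of the loose roof panel, same axes as rooflight; it meets seat when the roof is fitted
- roof: the loose roof (panel and rooflight), 60 to 130 g; origin at the centre of its underside
- tape: roll of masking tape lying flat, 90 mm across, 24 mm high; not to be moved; origin at the centre of its underside
- glue: white glue bottle with an orange cap, standing, 54 mm across, 140 mm high; not to be moved; origin at the centre of its underside
- knife: yellow snap-off knife lying flat, 145 x 26 x 18 mm; not to be moved; origin at the centre of its underside
- pencil: blue pencil, 170 x 8 x 8 mm; not to be moved; origin at the centre of its underside
- scale_rule: white scale rule lying flat, 300 x 30 x 5 mm; not to be moved; origin at the centre of its underside
- weight: round steel weight with a knob, 56 mm across, 62 mm high; not to be moved; origin at the centre of its underside
- study_model: small brown card study model with a tilted roof, 90 x 70 mm, 55 mm high; not to be moved; origin at the centre of its underside
Mind the look-alikes: they are no part of the job. Of the things that look like the roof, the larger one is meant.

How it is judged:
By the outcome, as a careful person would: the job done as asked, in the order asked, and still so for the second after the job is handed in, while the arm keeps its last pose, push and grip.
It also fails if it takes over 61 s, if anything falls off the work surface, if the arm or the gripper's body presses on something with over 40 N, if the wrist force passes 120 N, or if a joint passes its speed limit or range.

## Working session

There is one attempt and no reset: what is moved stays moved. The work goes in short steps, Python scripts to look and compute and a tool call to move; the robot and the scene stay as the last step left them, time stands still between calls to the robot, and variables do not carry over. Pictures are saved under pics/ and viewed, about 8 in all and at most 12, crops included, and the job is handed in when it is done.

Besides the shell and the picture viewer there is one more tool, called as a command line: name --pt "numbers of a row" for each row, then --argument value for the rest. play_rows: Moves the arm, as the interface text tells. Its arguments: {"type":"object","properties":{"motion":{"type":"array","items":{"type":"array","items":{"type":"number"}}},"jaw":{"type":"number"},"squeeze":{"type":"number"}},"required":["motion"]}

```bash
ls; mkdir -p pics
cat > h.py <<'E'
import numpy as np, cv2
from bench import arm
def grab(n,save=None):
    d=arm.get_image(n)
    if save: cv2.imwrite(save,d["image"][:,:,::-1])
    return d
def cloud(d):
    z=d["range_z"];h,w=z.shape;u,v=np.meshgrid(np.arange(w),np.arange(h));K=d["K"]
    p=np.stack([(u-K[0,2])/K[0,0]*z,(v-K[1,2])/K[1,1]*z,z],-1)
    R=d["view"][:3,:3];t=d["view"][:3,3]
    p=(p-t)@R; p[z==0]=np.nan
    return p
E
python3 - <<'E'
from h import *
a=grab("scene","pics/s.png");b=grab("side","pics/d.png")
np.savez("first.npz",a=a["image"],ap=cloud(a),b=b["image"],bp=cloud(b))
for d in(a,b):print(d["K"].round(1).tolist(),d["view"].round(3).tolist(),(d["range_z"]>0).mean())
cv2.imwrite("pics/both.png",cv2.resize(np.vstack([cv2.imread("pics/s.png"),cv2.imread("pics/d.png")]),None,fx=.78,fy=.78))
o=arm.get_obs();print({k:np.round(v,3).tolist() for k,v in o.items()})
E
```

```text
pics
[[374.0, 0.0, 255.3], [0.0, 374.0, 191.6], [0.0, 0.0, 1.0]] [[0.532, 0.846, -0.022, -294.433], [0.533, -0.356, -0.767, -219.456], [-0.657, 0.397, -0.641, 1845.189], [0.0, 0.0, 0.0, 1.0]] 0.9896036783854166
[[393.8, 0.0, 245.0], [0.0, 393.8, 197.1], [0.0, 0.0, 1.0]] [[-0.966, -0.259, -0.004, 513.825], [-0.139, 0.533, -0.834, 176.688], [0.218, -0.805, -0.551, 1280.588], [0.0, 0.0, 0.0, 1.0]] 0.9914703369140625
{'t': 0.1, 'q': [-0.103, 0.088, 1.372, -0.0, 1.684, -0.103], 'qd': [-0.0, -0.003, -0.004, -0.0, -0.0, -0.001], 'joint_efforts': [0.002, -34.126, -30.33, 0.072, 0.031, -0.0], 'position': [549.475, 0.031, 190.605], 'tcp_rot': [-1.654, 1.569, 3.059], 'contact_force': [0.217, -0.659, 0.912], 'moment': [0.017, -0.053, -0.038], 'width': 94.613}
```

View pics/both.png

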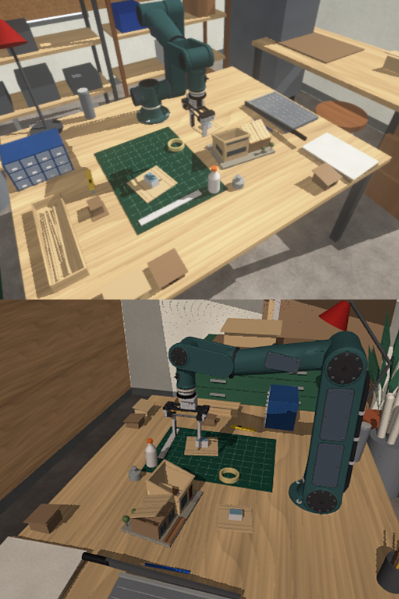

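The views are small, so I'll enlarge the key areas and measure candidates from depth.

Run:
```python
from h import *
f=np.load("first.npz")
A=f["a"][130:320,110:370,::-1];B=f["b"][120:320,140:400,::-1]
cv2.imwrite("pics/crop.png",np.vstack([cv2.resize(A,(410*1,300)),cv2.resize(B,(410,315))])[:600]) 
cv2.imwrite("pics/crop.png",np.hstack([cv2.resize(A,(400,292),interpolation=3),cv2.resize(B,(400,308),interpolation=3)[:292]]))
# top-down orthographic composite: 2px/mm... 1px=1.25mm
S=1.25;H=np.zeros((480,720),np.float32);C=np.zeros((480,720,3),np.uint8)
P=np.concatenate([f["ap"].reshape(-1,3),f["bp"].reshape(-1,3)]);c=np.concatenate([f["a"].reshape(-1,3),f["b"].reshape(-1,3)])
o=np.argsort(np.nan_to_num(P[:,2]));P=P[o];c=c[o]
u=((450-P[:,1])/S);v=((850-P[:,0])/S)
m=(u>0)&(u<719)&(v>0)&(v<479)&(P[:,2]<190)
u=u[m].astype(int);v=v[m].astype(int)
for du in(0,1):
  for dv in(0,1):
    C[np.minimum(v+dv,479),np.minimum(u+du,719)]=c[m][:,::-1]
cv2.imwrite("pics/top.png",C)
```

```text
(no output)
```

View pics/crop.png

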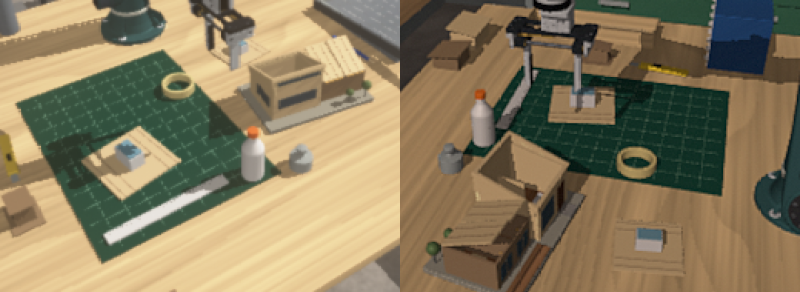

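View pics/top.png

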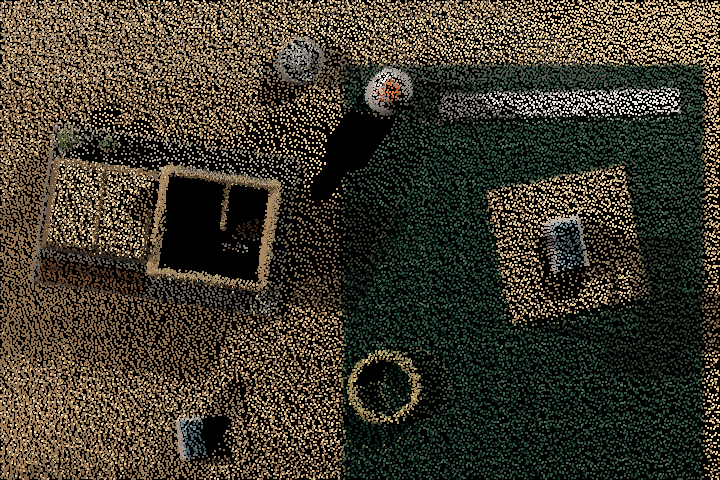

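Top map (1.25 mm/px): house main block at (215,228), wing leaves at (75,205) and (130,210). There are two roof candidates: (568,245) on the mat, about 175 mm square, and (205,440) on bare table, smaller. The mat one fits (larger, on the mat). Next I'll fit both the house and that roof.

```bash
cat >> h.py <<'E'
def plane(P,it=300,tol=1.5):
    r=np.random.default_rng(0);best=None
    for _ in range(it):
        s=P[r.choice(len(P),3,0)];n=np.cross(s[1]-s[0],s[2]-s[0]);L=np.linalg.norm(n)
        if L<50: continue
        m=abs((P-s[0])@(n/L))<tol
        if best is None or m.sum()>best.sum():best=m
    for _ in range(3):
        c=P[best].mean(0);n=np.linalg.svd(P[best]-c,full_matrices=False)[2][2];n*=np.sign(n[2]);best=abs((P-c)@n)<tol
    return c,n,best
E
python3 - <<'E'
from h import *
f=np.load("first.npz")
for k in("ap","bp"):
    im=f[k[0]].reshape(-1,3).astype(int);P=f[k].reshape(-1,3);ok=~np.isnan(P[:,2]);P=P[ok];im=im[ok]
    near=lambda x,y,r:np.hypot(P[:,0]-x,P[:,1]-y)<r
    print(k,"mat z",np.median(P[near(400,-350,30),2]),"table",np.median(P[near(480,250,12),2]))
    m=near(544,-260,135)&(im[:,0]>im[:,1]+15)&(P[:,2]<20)
    r=cv2.minAreaRect(P[m,:2].astype(np.float32));print("panel",r,np.median(P[m,2]),m.sum())
    m=near(544,-260,60)&(P[:,2]>43)&(P[:,2]<55)
    if m.sum()>5:r=cv2.minAreaRect(P[m,:2].astype(np.float32));print("box",r,np.median(P[m,2]),m.sum())
    # house
    R=(P[:,:2]-[573,243]);y=np.radians(-8.3);hx=R@[np.cos(y),np.sin(y)];hy=R@[-np.sin(y),np.cos(y)]
    m=(abs(hx)<85)&(hy>-150)&(hy<20)&(P[:,2]>92)&(P[:,2]<155)
    Q=P[m]
    c,n,b=plane(Q)
    # keep upper-boundary plane
    r=cv2.minAreaRect(Q[b][:,:2].astype(np.float32));print("rim",c,n,np.degrees(np.arctan2(np.hypot(*n[:2]),n[2])),np.degrees(np.arctan2(-n[1],-n[0])),r,b.sum(),len(Q))
    for lo,hi in((22,72),(88,140)):
        m=(abs(hx)<70)&(hy>lo)&(hy<hi)&(P[:,2]>74)&(P[:,2]<160)
        c,n,b=plane(P[m]);r=cv2.minAreaRect(P[m][b][:,:2].astype(np.float32))
        print("leaf",c,n,np.degrees(np.arccos(n[2])),r,b.sum(),m.sum(),P[m][b][:,2].max())
E
```

```text
ap mat z 3.9622984354786235 table nan
panel ((544.6715087890625, -258.20208740234375), (171.47303771972656, 175.50196838378906), 11.110153198242188) 8.850370454040215 1295
box ((547.6858520507812, -258.33917236328125), (65.5132064819336, 41.09009552001953), 10.06760025024414) 48.30747017788589 138
rim [631.1671422  168.68943257 123.92350412] [ 0.98745823 -0.15354381  0.03674977] 87.89391928627187 171.16163033562867 ((631.7706909179688, 172.58047485351562), (145.88470458984375, 4.085416793823242), 81.1915054321289) 185 702
leaf [592.40652511 292.13567826  99.5812278 ] [ 0.37180929 -0.0683034   0.9257929 ] 22.211777035492034 ((587.701416015625, 289.4948425292969), (47.962100982666016, 107.04610443115234), 81.28365325927734) 97 240 123.18505562482187
leaf [602.41065875 353.81831418 100.88229254] [ 0.40835933 -0.14227517  0.90166537] 25.622156933706453 ((597.7030029296875, 354.1950988769531), (51.20331573486328, 107.48030853271484), 81.60064697265625) 120 302 126.9922681779999
bp mat z 0.3251065650960513 table 8.903501044801237
panel ((546.4951171875, -262.32269287109375), (169.8358154296875, 194.39788818359375), 10.788724899291992) 5.323946040893031 752
box ((541.8989868164062, -255.294921875), (56.930580139160156, 39.01530075073242), 14.51081371307373) 45.6833392985247 56
rim [624.54799626 168.45063672 119.15000073] [ 0.98777486 -0.15563422  0.00887727] 89.49136344586447 171.04606323228322 ((625.4757690429688, 174.4462890625), (147.91128540039062, 3.214789390563965), 80.88143920898438) 226 1075
leaf [583.08341653 288.39776621  99.41158997] [ 0.36687761 -0.05662756  0.9285441 ] 21.791008085352143 ((584.6253051757812, 288.87646484375), (49.70857620239258, 107.93207550048828), 81.38236236572266) 292 366 121.74284748663989
leaf [594.29874834 355.69412962 101.66079433] [ 0.40488176 -0.06101182  0.91233125] 24.170471766875693 ((594.9031982421875, 355.067626953125), (51.88297653198242, 104.40702819824219), 81.49837493896484) 344 416 125.84491139540484
  return _methods._mean(a, axis=axis, dtype=dtype,
  ret = ret.dtype.type(ret / rcount)
```

```bash
cat >> h.py <<'E'
from scipy.spatial.transform import Rotation as Ro
def pose():
    o=arm.get_obs();return np.array(o["position"]),Ro.from_euler("xyz",o["tcp_rot"])
def tgtR(yaw,pitch=0,flip=1):
    """tool x = -normal of plane tilted by pitch (rising along x at yaw); tool y along +-y of that frame (deg)"""
    F=Ro.from_euler("ZY",[yaw,-pitch],degrees=True).as_matrix()
    x=-F[:,2];y=flip*F[:,1];return Ro.from_matrix(np.c_[x,y,np.cross(x,y)])
def delta(p,R):
    P0,R0=pose();s=R0.inv().apply(np.array(p)-P0);r=(R0.inv()*R).as_rotvec(degrees=True)
    return s.round(1).tolist(),r.round(1).tolist()
E
python3 - <<'E'
from h import *
print(pose()[1].as_matrix().round(3).tolist())
f=np.load("first.npz")
for k,off in(("ap",-1),("bp",2.7)):
    P=f[k].reshape(-1,3);P=P[~np.isnan(P[:,2])].copy();P[:,2]+=off
    y=np.radians(-8.8);R=(P[:,:2]-[573,243]);hx=R@[np.cos(y),np.sin(y)];hy=R@[-np.sin(y),np.cos(y)]
    Q=np.c_[hx,hy,P[:,2]]
    q=Q[(abs(hx)<85)&(hy>-150)&(hy<20)&(Q[:,2]>85)&(Q[:,2]<160)]
    best=None
    for a in np.arange(.18,.36,.01):
        for z in np.arange(108,130,.5):
            m=abs(q[:,2]-z-a*q[:,0])<1.5
            if best is None or m.sum()>best[0]:best=(m.sum(),a,z,m)
    m=best[3];A=np.c_[q[m][:,0],q[m][:,1],np.ones(m.sum())];print(k,best[:3],np.linalg.lstsq(A,q[m][:,2],rcond=None)[0])
    for i in(0,1):print(np.percentile(q[m][:,i],[0,1,5,95,99,100]).round(1))
for fl in(1,-1):print(delta([575,230,330],tgtR(-8.8,0,fl)))
E
```

```text
[[-0.002, 1.0, 0.0], [0.0, 0.0, -1.0], [-1.0, -0.002, -0.0]]
ap (np.int64(107), np.float64(0.3300000000000001), np.float64(123.0)) [3.31418338e-01 1.07425001e-03 1.23110946e+02]
[-72.4 -70.4 -68.3  69.   70.8  73.5]
[-136.  -135.4 -133.6   13.2   14.6   18.8]
bp (np.int64(245), np.float64(0.3300000000000001), np.float64(123.5)) [3.30668917e-01 1.12236259e-03 1.23520444e+02]
[-70.5 -69.6 -68.2  65.   66.9  67.6]
[-137.9 -137.  -134.7   13.8   15.2   17.3]
([-139.4, 25.2, -230.0], [-81.2, -0.1, 0.1])
([-139.4, 25.2, -230.0], [98.8, 0.1, 0.1])
```

play_rows --pt "-50 0 0 8 0 0" --pt "-100 0 0 17 0 0" --pt "-139 25 -40 25 0 0" --pt "-139 25 -80 34 0 0" --pt "-139 25 -120 42 0 0" --pt "-139 25 -160 50 0 0" --pt "-139 25 -200 58 0 0" --pt "-139 25 -230 66 0 0" --pt "-139 25 -230 74 0 0" --pt "-139 25 -230 82 0 0" --jaw 0

```text
t: 1.1
position: [574.6, 231.4, 329.4]
tcp_rot: [0.187, 1.569, -2.818]
contact_force: [-0.1, -0.6, 1.2]
width: 17.6
```

play_rows --pt "0 0 0 8 0 0" --pt "0 0 0 16.8 0 0" --pt "0 0 0 16.8 0 0" --pt "0 0 0 16.8 0 0" --pt "0 0 0 16.8 0 0"

```text
t: 1.6
position: [575.0, 230.0, 330.4]
tcp_rot: [0.412, 1.57, -2.881]
contact_force: [0.7, 0.3, -0.9]
width: 0.2
```

Run:
```python
from h import *
d=grab("wrist","pics/w1.png");P=cloud(d);np.savez("w1.npz",im=d["image"],P=P,K=d["K"],V=d["view"])
o=arm.get_obs();print(o["t"],o["position"],o["width"],o["contact_force"]);print(pose()[1].as_matrix().round(3).tolist())
print(np.linalg.inv(d["view"]).round(2).tolist(),d["K"].tolist())
```

```text
1.65 [574.98941085 229.93968789 330.53264754] 0.16785736851728492 [-0.50566413 -0.15854566  0.94341088]
[[-0.0, -0.151, -0.988], [-0.0, -0.988, 0.151], [-1.0, 0.0, 0.0]]
[[-0.15, -0.95, -0.27, 655.51], [-0.99, 0.14, 0.04, 217.06], [-0.0, 0.28, -0.96, 522.83], [0.0, 0.0, 0.0, 1.0]] [[279.35723357641825, 0.0, 253.9509558481554], [0.0, 279.35723357641825, 191.6938691851236], [0.0, 0.0, 1.0]]
```

View pics/w1.png

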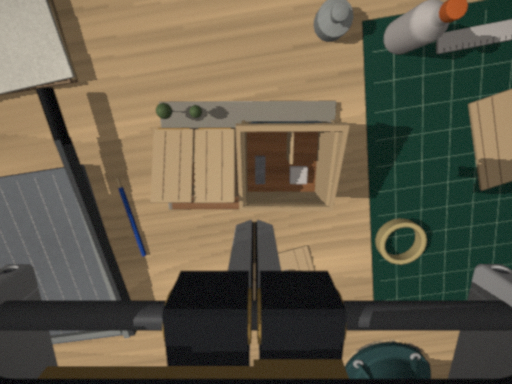

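The wrist view shows the house: main-block rim corners at about (238,127), (347,125), (329,206), (241,207), with the leaves to its left. Refining from this depth image.

Run:
```python
from h import *
f=np.load("w1.npz");P=f["P"].copy()
print("mat z",np.nanmedian(P[250:290,430:460,2]),"table",np.nanmedian(P[60:90,100:300,2]))
P=P[:225].reshape(-1,3);P=P[~np.isnan(P[:,2])]
y=np.radians(-8.8);R=(P[:,:2]-[573,243]);hx=R@[np.cos(y),np.sin(y)];hy=R@[-np.sin(y),np.cos(y)]
Q=np.c_[hx,hy,P[:,2]]
q=Q[(abs(hx)<85)&(hy>-150)&(hy<20)&(Q[:,2]>85)&(Q[:,2]<160)]
best=None
for a in np.arange(.18,.36,.01):
    for z in np.arange(108,130,.5):
        m=abs(q[:,2]-z-a*q[:,0])<1.5
        if best is None or m.sum()>best[0]:best=(m.sum(),a,z,m)
m=best[3];s=q[m];A=np.c_[s[:,0],s[:,1],np.ones(len(s))];print(best[:3],np.linalg.lstsq(A,s[:,2],rcond=None)[0])
for i in(0,1):print(np.percentile(s[:,i],[0,1,5,95,99,100]).round(1))
# edge straightness: front & back edge hx vs hy, side edges hy vs hx
for i,(lo,hi) in((0,(-78,-64)),(0,(64,78)),(1,(-142,-128)),(1,(8,20))):
    e=s[(s[:,i]>lo)&(s[:,i]<hi)];print(i,len(e),np.polyfit(e[:,1-i],e[:,i],1).round(4),np.percentile(e[:,i],[2,98]).round(1))
for lo,hi in((22,72),(88,140)):
    m=(abs(hx)<70)&(hy>lo)&(hy<hi)&(Q[:,2]>78)&(Q[:,2]<160);c,n,b=plane(Q[m]);L=Q[m][b]
    print("leaf",c.round(1),n.round(3),[np.percentile(L[:,i],[1,99]).round(1) for i in range(3)])
for h in((50),(114)):
    p=np.array([-37,h+1]);print("press xy",573+p[0]*np.cos(y)-p[1]*np.sin(y),243+p[0]*np.sin(y)+p[1]*np.cos(y))
```

```text
mat z 2.1707941696653252 table -0.635473194909256
(np.int64(1648), np.float64(0.34000000000000014), np.float64(122.0)) [3.36515067e-01 2.25021870e-03 1.22242671e+02]
[-68.2 -67.7 -67.2  67.6  67.8  69. ]
[-138.5 -137.8 -136.6   10.6   11.8   18.6]
0 180 [-2.90000e-03 -6.66917e+01] [-68.  -64.1]
0 317 [-2.80000e-03  6.61958e+01] [64.9 67.9]
1 397 [ 4.100000e-03 -1.344661e+02] [-138.1 -129.4]
1 222 [5.00000e-04 1.00893e+01] [ 8.1 12.2]
leaf [  5.6  47.2 100.3] [0.371 0.002 0.929] [array([-45.9,  58.2]), array([22.4, 71.6]), array([ 79.1, 121. ])]
leaf [  5.9 114.1 102.6] [0.408 0.004 0.913] [array([-44.4,  58. ]), array([ 88.7, 139.5]), array([ 79.5, 125. ])]
press xy 544.2378275369636 299.0601233962836
press xy 554.028921059142 362.306739808863
```

Run:
```python
from h import *
print(delta([544,298,150],tgtR(-8.8,0,-1)))
```

```text
([180.5, -62.6, 40.9], [0.1, 0.0, -0.0])
```

play_rows --pt "0 -31 20 0 0 0" --pt "40 -62.6 41 0 0 0" --pt "80 -62.6 41 0 0 0" --pt "120 -62.6 41 0 0 0" --pt "160 -62.6 41 0 0 0" --pt "180 -62.6 41 0 0 0" --pt "188 -62.6 41 0 0 0" --pt "196 -62.6 41 0 0 0" --pt "204 -62.6 41 0 0 0" --pt "210 -62.6 41 0 0 0"

```text
t: 2.65
position: [544.9, 298.4, 121.7]
tcp_rot: [-2.585, 1.568, 0.404]
contact_force: [0.4, -0.4, -0.6]
width: 0.7
```

play_rows --pt "3 0 0 0 0 0" --pt "5 0 0 0 0 0" --pt "7 0 0 0 0 0" --pt "9 0 0 0 0 0" --pt "10 0 0 0 0 0" --pt "11 0 0 0 0 0"

```text
t: 3.25
position: [544.1, 298.2, 109.7]
tcp_rot: [-2.646, 1.571, 0.342]
contact_force: [-1.0, -0.7, 0.3]
width: 0.2
```

play_rows --pt "2 0 0 0 0 0" --pt "3 0 0 0 0 0" --pt "4 0 0 0 0 0" --pt "5 0 0 0 0 0" --pt "5 0 0 0 0 0"

```text
t: 3.75
position: [544.0, 298.1, 104.5]
tcp_rot: [0.735, 1.571, -2.561]
contact_force: [-0.7, -0.2, -0.3]
width: 0.4
```

Run:
```python
from h import *
o=arm.get_obs();print(o["contact_force"],o["position"])
d=grab("side");P=cloud(d).reshape(-1,3);P=P[~np.isnan(P[:,2])]
y=np.radians(-8.8);R=(P[:,:2]-[573,243]);hx=R@[np.cos(y),np.sin(y)];hy=R@[-np.sin(y),np.cos(y)]
Q=np.c_[hx,hy,P[:,2]]
for lo,hi in((22,72),(88,140)):
    m=(abs(hx)<70)&(hy>lo)&(hy<hi)&(Q[:,2]>70)&(Q[:,2]<135);c,n,b=plane(Q[m]);L=Q[m][b]
    print("leaf",c.round(1),n.round(3),b.sum())
```

```text
[-0.73664343 -0.20086979 -0.32144351] [544.00107494 298.09215153 104.52628883]
leaf [ 7.6 50.  96.1] [0.347 0.011 0.938] 260
leaf [  3.1 114.9 102.1] [0.409 0.008 0.912] 349
```

Run:
```python
from h import *
d=grab("side");e=grab("wrist");a=grab("scene")
B=d["image"][200:330,200:330,::-1];cv2.imwrite("pics/p1.png",np.hstack([cv2.resize(B,(400,400),interpolation=2),cv2.resize(a["image"][130:230,260:360,::-1],(400,400),interpolation=2)]))
```

```text
(no output)
```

View pics/p1.png

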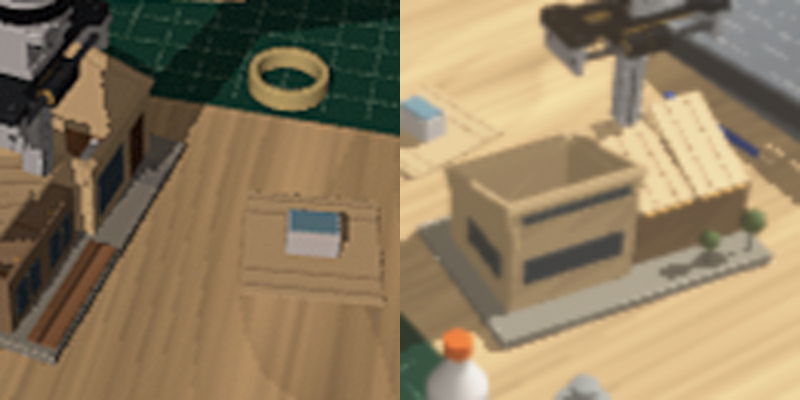

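Run:
```python
from h import *
y=np.radians(-8.8);c,s=np.cos(y),np.sin(y)
V=[]
for n in("side","scene"):
    d=grab(n);P=cloud(d);R=P[...,:2]-[573,243];H=np.stack([R@[c,s],R@[-s,c],P[...,2]],-1)
    # project TCP tip
    for p in([544,298,79.5],[544,298,180]):
        q=d["view"][:3,:3]@p+d["view"][:3,3];uv=d["K"]@q;uv=(uv[:2]/uv[2]).round().astype(int);print(n,p,uv,q[2],H[uv[1],uv[0]].round(1))
        if p[2]<100:t=uv
    u,v=t;V.append(cv2.resize(d["image"][v-50:v+30,u-40:u+40,::-1],(400,400),interpolation=0))
    for z in range(85,150,8):
        m=(abs(H[...,2]-z)<4)&(abs(H[...,0]+37)<30)&(abs(H[...,1]-50)<22)
        if m.any():print(z,m.sum(),[np.percentile(H[m][:,i],[5,50,95]).round(0).tolist() for i in(0,1)])
cv2.imwrite("pics/p2.png",np.hstack(V))
```

```text
side [544, 298, 79.5] [214 265] 1115.5343591240999 [-22.   21.4  50.9]
side [544, 298, 180] [212 238] 1060.1380418686358 [-45.6  63.5 192.5]
101 24 [[-17.0, -11.0, -8.0], [39.0, 56.0, 68.0]]
109 39 [[-49.0, -29.0, -18.0], [49.0, 57.0, 68.0]]
117 33 [[-50.0, -47.0, -41.0], [30.0, 54.0, 69.0]]
125 15 [[-48.0, -47.0, -38.0], [42.0, 57.0, 63.0]]
133 21 [[-47.0, -40.0, -31.0], [43.0, 63.0, 66.0]]
141 27 [[-48.0, -45.0, -32.0], [43.0, 61.0, 65.0]]
149 19 [[-47.0, -44.0, -33.0], [41.0, 62.0, 66.0]]
scene [544, 298, 79.5] [314 168] 1554.7665913646833 [ 19.   11.1 131.1]
scene [544, 298, 180] [316 148] 1490.3723896384938 [-28.   42.4 187.8]
101 4 [[-12.0, -9.0, -7.0], [42.0, 52.0, 67.0]]
109 41 [[-31.0, -20.0, -10.0], [29.0, 48.0, 67.0]]
117 29 [[-46.0, -35.0, -25.0], [30.0, 43.0, 69.0]]
125 8 [[-43.0, -30.0, -26.0], [33.0, 53.0, 62.0]]
133 9 [[-36.0, -29.0, -25.0], [40.0, 46.0, 59.0]]
141 14 [[-44.0, -30.0, -25.0], [40.0, 46.0, 64.0]]
149 14 [[-40.0, -30.0, -23.0], [39.0, 49.0, 64.0]]
```

View pics/p2.png

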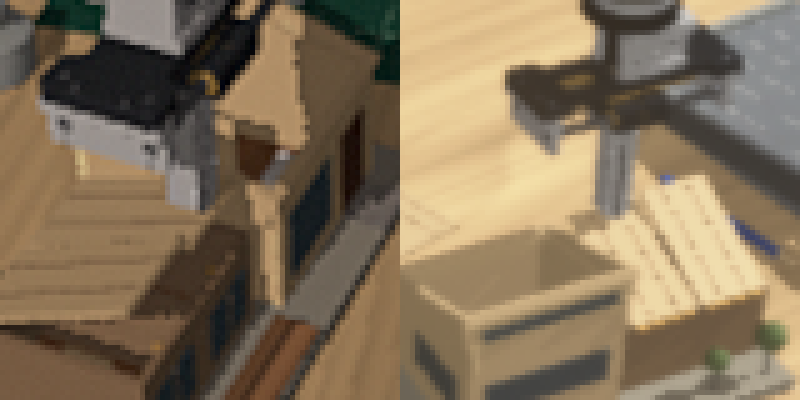

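Finger appears to sit in the leaf visually while force is ~0. I'll lift off and re-measure the leaf angle.

play_rows --pt "-20 0 0 0 0 0" --pt "-60 0 0 0 0 0" --pt "-100 0 0 0 0 0" --pt "-100 0 0 0 0 0"

```text
t: 4.45
position: [547.0, 299.4, 212.9]
tcp_rot: [-2.586, 1.557, 0.402]
contact_force: [-0.4, -0.1, 0.6]
width: 0.1
```

```bash
cat >> h.py <<'E'
def leaves(n="side"):
    d=grab(n);P=cloud(d).reshape(-1,3);P=P[~np.isnan(P[:,2])]
    y=np.radians(-8.8);R=(P[:,:2]-[573,243]);hx=R@[np.cos(y),np.sin(y)];hy=R@[-np.sin(y),np.cos(y)]
    Q=np.c_[hx,hy,P[:,2]]
    for lo,hi in((24,72),(88,140)):
        m=(hx>-48)&(hx<45)&(hy>lo)&(hy<hi)&(Q[:,2]>65)&(Q[:,2]<135);c,n_,b=plane(Q[m])
        print(n,"leaf",c.round(1),n_.round(3),b.sum(),m.sum())
    return d,Q
E
python3 - <<'E'
from h import *
leaves();leaves("scene")
E
```

```text
side leaf [-2.4 48.5 99.8] [0.345 0.006 0.938] 243 297
side leaf [ -3.1 115.1 104.8] [ 0.41  -0.006  0.912] 309 354
scene leaf [ -6.2  51.7 104.2] [0.335 0.01  0.942] 85 175
scene leaf [ -1.2 115.4 107.4] [ 0.394 -0.024  0.919] 103 251
```

play_rows --pt "0 0 0 0 0 0" --pt "0 0 0 0 0 0"

```text
t: 4.75
position: [543.2, 297.7, 202.2]
tcp_rot: [0.58, 1.567, -2.715]
contact_force: [0.4, -0.8, -0.8]
width: 0.5
```

Run:
```python
from h import *
o=arm.get_obs();print({k:np.round(v,3).tolist() for k,v in o.items()})
d=grab("wrist");P=cloud(d);print(np.linalg.inv(d["view"])[:3,3])
d,Q=leaves()
p=o["position"]
# finger in side view
m=(abs(Q[:,0]+37)<25)&(abs(Q[:,1]-50)<20)&(Q[:,2]>150);print(np.percentile(Q[m][:,2],[0,1,5]) if m.any() else 0)
```

```text
{'t': 4.75, 'q': [0.41, 0.245, 1.169, -0.0, 1.732, 2.134], 'qd': [-0.002, -0.001, -0.006, -0.0, 0.003, -0.001], 'joint_efforts': [0.016, -41.484, -30.862, -0.026, -0.06, 0.0], 'position': [543.152, 297.708, 202.207], 'tcp_rot': [0.58, 1.567, -2.715], 'contact_force': [0.405, -0.798, -0.791], 'moment': [0.069, 0.081, 0.065], 'width': 0.534}
[624.31749203 284.95858719 394.35291021]
side leaf [ -4.1  48.1 100.3] [0.347 0.003 0.938] 256 295
side leaf [ -2.6 114.8 104.7] [0.409 0.006 0.913] 311 355
[213.64829874 218.09502809 227.62008741]
```

Run:
```python
from h import *
f=np.load("first.npz")
for k in("ap","bp"):
    P=f[k].reshape(-1,3);m=(abs(P[:,0]-549)<75)&(abs(P[:,1])<25)&(P[:,2]>90)
    q=P[m];print(k,np.sort(q[:,2])[:12].round(0),q[np.argsort(q[:,2])[:6]].round(0).tolist())
V=[]
for n in("side","scene"):
    d=grab(n);P=cloud(d);m=(abs(P[...,0]-543)<40)&(abs(P[...,1]-298)<40)&(P[...,2]>145)
    q=P[m];i=np.argsort(q[:,2])[:8];print(n,q[i].round(0).tolist())
    c=d["view"][:3,:3]@[543,298,177]+d["view"][:3,3];u,v=(d["K"]@c/c[2])[:2].round().astype(int);print(u,v)
    im=d["image"][v-50:v+30,u-40:u+40,::-1].copy();im[50,40]=(0,0,255);V.append(cv2.resize(im,(400,400),interpolation=0))
cv2.imwrite("pics/p3.png",np.hstack(V))
```

```text
ap [205. 208. 208. 209. 210. 210. 210. 211. 211. 211. 213. 214.] [[500.0, 11.0, 205.0], [502.0, 6.0, 208.0], [504.0, -4.0, 208.0], [500.0, 12.0, 209.0], [491.0, -4.0, 210.0], [501.0, -2.0, 210.0]]
bp [203. 204. 204. 206. 207. 207. 208. 208. 208. 209. 209. 209.] [[502.0, 8.0, 203.0], [596.0, -0.0, 204.0], [597.0, 8.0, 204.0], [503.0, 6.0, 206.0], [599.0, 13.0, 207.0], [493.0, 6.0, 207.0]]
side [[540.0, 302.0, 214.0], [535.0, 301.0, 214.0], [533.0, 297.0, 215.0], [535.0, 302.0, 218.0], [533.0, 297.0, 218.0], [536.0, 298.0, 219.0], [535.0, 308.0, 220.0], [536.0, 306.0, 221.0]]
212 239
scene [[549.0, 304.0, 218.0], [547.0, 305.0, 221.0], [555.0, 303.0, 221.0], [544.0, 292.0, 224.0], [548.0, 298.0, 224.0], [554.0, 293.0, 224.0], [556.0, 307.0, 225.0], [540.0, 290.0, 228.0]]
316 149
```

View pics/p3.png

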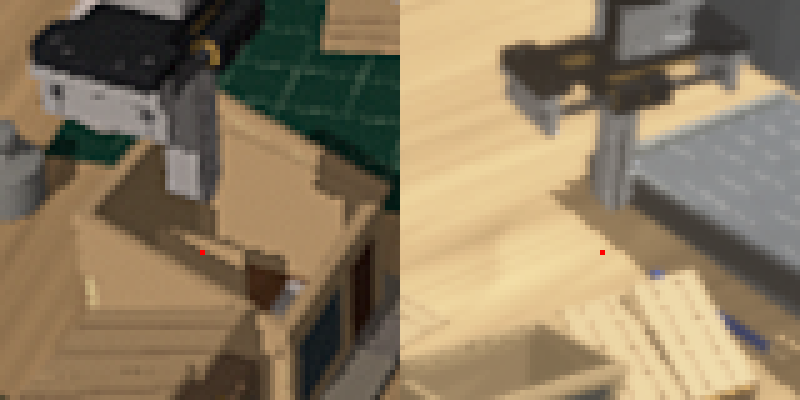

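Evidence from both views and the contact: the real fingertips sit about 12 mm *behind* (above) the reported TCP, not 25 mm ahead. I'll use that offset, so shut means TCP z ≈ 67.

play_rows --pt "45 0 0 0 0 0" --pt "80 0 0 0 0 0" --pt "94 0 0 0 0 0" --pt "99 0 0 0 0 0" --pt "104 0 0 0 0 0" --pt "109 0 0 0 0 0" --pt "114 0 0 0 0 0" --pt "119 0 0 0 0 0" --pt "122 0 0 0 0 0" --pt "124 0 0 0 0 0"

```text
t: 5.95
position: [544.0, 298.1, 80.5]
tcp_rot: [1.504, 1.571, -1.791]
contact_force: [-0.6, -0.5, 1.5]
width: 0.7
```

play_rows --pt "1 0 0 0 0 0" --pt "2 0 0 0 0 0" --pt "3 0 0 0 0 0" --pt "4 0 0 0 0 0"

```text
t: 6.35
position: [544.2, 298.2, 76.7]
tcp_rot: [-2.709, 1.571, 0.279]
contact_force: [-0.6, 0.7, 0.5]
width: 0.4
```

play_rows --pt "1 0 0 0 0 0" --pt "2 0 0 0 0 0" --pt "3 0 0 0 0 0" --pt "4 0 0 0 0 0"

```text
t: 6.75
position: [544.0, 298.2, 73.3]
tcp_rot: [-2.001, 1.57, 0.987]
contact_force: [-1.6, -0.4, 4.8]
width: 0.6
```

Contact with the catch (4.8 N). Keep pressing.

play_rows --pt "1 0 0 0 0 0" --pt "2 0 0 0 0 0" --pt "3 0 0 0 0 0" --pt "4 0 0 0 0 0"

```text
t: 7.15
position: [544.1, 298.2, 68.7]
tcp_rot: [-2.638, 1.57, 0.35]
contact_force: [-0.3, 0.4, 0.4]
width: 0.1
```

play_rows --pt "1 0 0 0 0 0" --pt "2 0 0 0 0 0" --pt "3 0 0 0 0 0" --pt "3 0 0 0 0 0"

```text
t: 7.55
position: [544.2, 298.1, 66.5]
tcp_rot: [-2.869, 1.57, 0.118]
contact_force: [-1.8, 0.4, 5.3]
width: 0.7
```

Run:
```python
from h import *
leaves();leaves()
print(arm.get_obs()["contact_force"])
```

```text
side leaf [ 3.3 51.8 78.4] [ 0.009 -0.031  0.999] 92 253
side leaf [ -3.3 114.1 104.9] [0.409 0.008 0.912] 303 348
side leaf [ 1.3 54.3 77.9] [-0.009 -0.02   1.   ] 113 264
side leaf [ -3.  114.7 104.7] [0.407 0.001 0.913] 296 351
[-1.87224073  0.12793625  5.443236  ]
```

Near leaf snapped shut. One more slight push, then on to the end leaf.

play_rows --pt "2 0 0 0 0 0" --pt "2 0 0 0 0 0" --pt "-30 0 0 0 0 0" --pt "-68 0 0 0 0 0" --pt "-68 -32 0 0 0 0" --pt "-68 -64 0 0 0 0" --pt "-68 -64 0 0 0 0" --pt "-56 -64 0 0 0 0" --pt "-50 -64 0 0 0 0" --pt "-44 -64 0 0 0 0"

```text
t: 8.65
position: [553.3, 360.1, 107.9]
tcp_rot: [0.765, 1.568, -2.531]
contact_force: [-0.6, -0.6, 0.6]
width: 0.6
```

play_rows --pt "5 0 0 0 0 0" --pt "10 0 0 0 0 0" --pt "15 0 0 0 0 0" --pt "20 0 0 0 0 0" --pt "25 0 0 0 0 0" --pt "30 0 0 0 0 0" --pt "33 0 0 0 0 0" --pt "35 0 0 0 0 0" --pt "37 0 0 0 0 0" --pt "38 0 0 0 0 0"

```text
t: 9.65
position: [553.6, 361.5, 73.0]
tcp_rot: [-1.373, 1.57, 1.615]
contact_force: [-2.8, -0.6, 6.7]
width: 0.5
```

play_rows --pt "1 0 0 0 0 0" --pt "2 0 0 0 0 0" --pt "3 0 0 0 0 0" --pt "4 0 0 0 0 0" --pt "5 0 0 0 0 0" --pt "5 0 0 0 0 0"

```text
t: 10.25
position: [554.1, 361.4, 66.5]
tcp_rot: [-2.933, 1.57, 0.055]
contact_force: [0.4, 0.8, 1.5]
width: 0.5
```

Run:
```python
from h import *
leaves()
print(arm.get_obs()["contact_force"])
```

```text
side leaf [-31.4  46.8  78. ] [-0.028  0.008  1.   ] 93 136
side leaf [ -1.9 126.4  77.7] [-0.005  0.021  1.   ] 175 381
[-0.78043661  0.43146844  1.56875636]
```

play_rows --pt "2 0 0 0 0 0" --pt "3 0 0 0 0 0" --pt "3 0 0 0 0 0" --pt "-45 0 0 0 0 0" --pt "-95 0 0 0 0 0" --pt "-145 0 0 0 0 0" --pt "-185 0 0 0 0 0" --pt "-185 0 0 0 0 0"

```text
t: 11.1
position: [556.4, 362.6, 260.6]
tcp_rot: [-2.514, 1.556, 0.474]
contact_force: [0.7, 0.8, -0.1]
width: 0.1
```

Run:
```python
from h import *
leaves();leaves("scene")
print(delta([545,-259,240],tgtR(10.7,0,-1)))
```

```text
side leaf [-2.3 48.5 77.8] [0.004 0.001 1.   ] 260 377
side leaf [ -3.1 114.4  78. ] [-0.001 -0.016  1.   ] 319 461
scene leaf [10.5 58.3 81. ] [0.011 0.018 1.   ] 40 74
scene leaf [  4.  112.7  80.9] [ 0.011 -0.008  1.   ] 96 171
([12.0, 614.7, -85.7], [-19.5, -0.1, 0.1])
```

Both leaves shut and holding. Move over to the roof, opening the jaws.

play_rows --pt "0 45 -6 0 0 0" --pt "0 90 -12 0 0 0" --pt "0 140 -20 -2 0 0" --pt "0 190 -27 -4 0 0" --pt "0 240 -34 -6 0 0" --pt "0 290 -41 -8 0 0" --pt "0 340 -48 -10 0 0" --pt "0 390 -55 -12 0 0" --pt "0 440 -62 -14 0 0" --pt "0 488 -69 -16 0 0" --jaw 94

```text
t: 12.2
position: [545.9, -131.0, 248.2]
tcp_rot: [-0.469, 1.565, 2.8]
contact_force: [0.0, 0.6, 0.5]
width: 77.2
```

Run:
```python
from h import *
print(delta([545,-259,240],tgtR(10.7,0,-1)))
```

```text
([8.0, 126.9, 17.1], [-3.4, 0.3, 0.2])
```

play_rows --pt "3 45 6 -1.5 0 0" --pt "6 90 12 -3 0 0" --pt "8 127 17 -3.4 0.3 0.2" --pt "8 127 17 -3.4 0.3 0.2" --pt "8 127 17 -3.4 0.3 0.2" --pt "8 127 17 -3.4 0.3 0.2"

```text
t: 12.8
position: [546.2, -256.1, 242.2]
tcp_rot: [2.771, 1.567, -0.184]
contact_force: [-0.2, -0.6, -0.3]
width: 93.8
```

Run:
```python
from h import *
d=grab("wrist","pics/w2.png");P=cloud(d);im=d["image"].astype(int)
p,R=pose();print(p,R.as_matrix().round(3).tolist(),arm.get_obs()["width"])
N=np.hypot(P[...,0]-545,P[...,1]+259)
m=(N<140)&(im[...,0]>im[...,1]+15)&(P[...,2]<20)
print("panel",cv2.minAreaRect(P[m][:,:2].astype(np.float32)),np.median(P[m][:,2]))
m=(N<60)&(P[...,2]>42)&(P[...,2]<56)
print("box",cv2.minAreaRect(P[m][:,:2].astype(np.float32)),np.median(P[m][:,2]),m.sum())
```

```text
[ 546.48012587 -255.90490443  242.93711621] [[0.005, 0.186, -0.983], [-0.001, -0.983, -0.186], [-1.0, 0.002, -0.004]] 93.76360698184469
panel ((543.5439453125, -262.4001159667969), (169.32664489746094, 175.87240600585938), 10.887124061584473) 7.309759081646948
box ((545.2503662109375, -260.87054443359375), (63.15364074707031, 39.40464401245117), 11.05284309387207) 47.04879351842241 1215
```

View pics/w2.png

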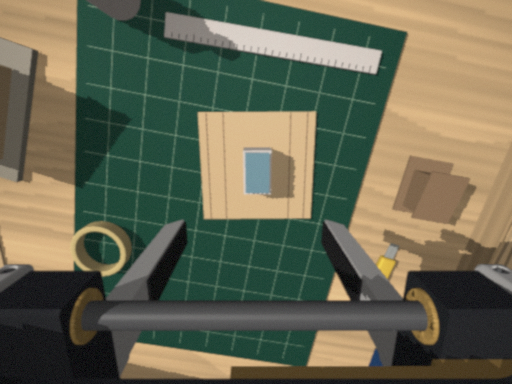

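Wrist view: roof panel corners (198,113)–(316,218), rooflight (258,172) between the open jaws, with tape, rule and knife well clear. This is the full-size one (169 x 176 mm). Descend.

Run:
```python
from h import *
print(pose()[0],delta([545,-261,60],tgtR(11,0,-1)))
```

```text
[ 546.48012587 -255.90490443  242.93711621] ([182.9, 4.3, 3.2], [-0.3, -0.2, -0.1])
```

play_rows --pt "0 2 0 0 0 0" --pt "45 2 0 0 0 0" --pt "90 2 0 0 0 0" --pt "135 2 0 0 0 0" --pt "170 2 0 0 0 0" --pt "180 2 0 0 0 0" --pt "180 2 0 0 0 0" --pt "180 2 0 0 0 0" --pt "180 2 0 0 0 0"

```text
t: 13.75
position: [549.8, -260.9, 67.1]
tcp_rot: [2.477, 1.559, -0.479]
contact_force: [0.4, -1.0, 0.0]
width: 94.0
```

Run:
```python
from h import *
print(pose()[0],delta([545,-261,1],tgtR(11,0,-1)))
d=grab("side");P=cloud(d);m=(abs(P[...,0]-545)<75)&(abs(P[...,1]+261)<75)&(P[...,2]>55);print(np.sort(P[m][:,2])[:6])
```

```text
[ 549.8033792  -260.86742752   67.09441684] ([66.0, -1.3, 5.4], [-0.4, -0.5, -0.4])
[83.14224867 83.39098972 84.05518381 84.37224617 84.71028418 84.93345905]
```

play_rows --pt "15 0 0 0 0 0" --pt "30 0 0 0 0 0" --pt "45 0 0 0 0 0" --pt "50 0 0 0 0 0" --pt "50 0 0 0 0 0" --pt "50 0 0 0 0 0"

```text
t: 14.4
position: [548.2, -260.1, 13.5]
tcp_rot: [2.54, 1.565, -0.417]
contact_force: [-0.4, -0.3, -0.6]
width: 93.9
```

Run:
```python
from h import *
print(pose()[0],delta([545,-261,1],tgtR(11,0,-1)))
```

```text
[ 548.21896573 -260.09258933   13.53148388] ([12.5, 0.3, 3.4], [-0.4, -0.3, -0.2])
```

play_rows --pt "3 0 2 -0.4 0 0" --pt "6 0 2 -0.4 0 0" --pt "8 0 2 -0.4 0 0" --pt "10 0 2 -0.4 0 0" --pt "10 0 2 -0.4 0 0"

```text
t: 14.9
position: [546.0, -260.3, 3.3]
tcp_rot: [2.537, 1.565, -0.413]
contact_force: [-0.6, 0.8, 0.9]
width: 93.8
```

Run:
```python
from h import *
o=arm.get_obs();print(o["contact_force"],pose()[0],delta([545,-261,1],tgtR(11,0,-1)))
V=[]
for n,c in(("side",[545,-261,30]),("scene",[545,-261,30])):
    d=grab(n);q=d["view"][:3,:3]@c+d["view"][:3,3];u,v=(d["K"]@q/q[2])[:2].round().astype(int)
    V.append(cv2.resize(d["image"][v-45:v+35,u-40:u+40,::-1],(400,400),interpolation=2))
cv2.imwrite("pics/g1.png",np.hstack(V))
```

```text
[-0.57125781  0.77608398  0.93380534] [ 546.03340752 -260.31243815    3.32917894] ([2.3, 0.5, 1.2], [0.0, -0.3, -0.2])
```

View pics/g1.png

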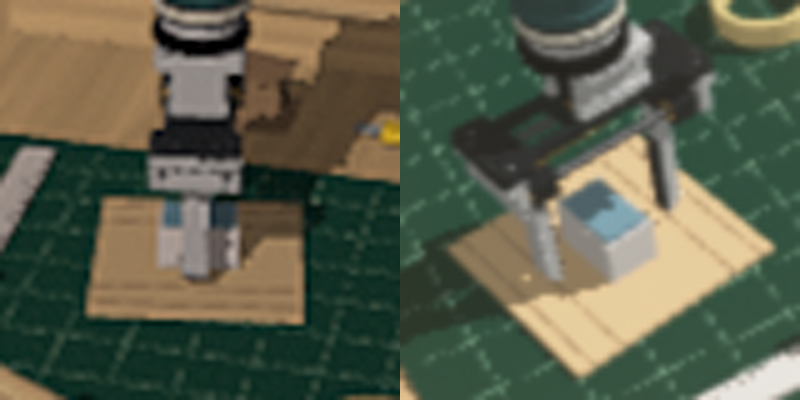

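Fingers straddle the rooflight just above the panel (viewed pictures: 9). Close.

play_rows --pt "1 0 1 0 0 0" --pt "1 0 1 0 0 0" --pt "1 0 1 0 0 0" --pt "1 0 1 0 0 0" --pt "1 0 1 0 0 0" --pt "1 0 1 0 0 0" --pt "1 0 1 0 0 0" --pt "1 0 1 0 0 0" --pt "1 0 1 0 0 0" --pt "1 0 1 0 0 0" --jaw 20 --squeeze 25

```text
t: 16.0
position: [545.3, -260.7, 2.8]
tcp_rot: [2.532, 1.564, -0.418]
contact_force: [-0.6, -0.4, 1.5]
width: 40.1
```

play_rows --pt "-10 0 0 0 0 0" --pt "-30 0 0 0 0 0" --pt "-60 0 0 0 0 0" --pt "-100 0 0 0 0 0" --pt "-140 0 0 0 0 0" --pt "-180 0 0 0 0 0" --pt "-220 0 0 0 0 0" --pt "-220 0 0 0 0 0" --pt "-220 0 0 0 0 0" --pt "-220 0 0 0 0 0"

```text
t: 17.0
position: [543.1, -259.6, 220.5]
tcp_rot: [2.672, 1.568, -0.277]
contact_force: [0.3, 0.4, -0.6]
width: 39.7
```

Run:
```python
from h import *
o=arm.get_obs();print(o["contact_force"],o["width"],pose()[0])
for n in("side","scene"):
    d=grab(n);P=cloud(d);im=d["image"].astype(int);p=pose()[0]
    m=(np.hypot(P[...,0]-p[0],P[...,1]-p[1])<130)&(im[...,0]>im[...,1]+15)&(P[...,2]>p[2]-25)&(P[...,2]<p[2]+30)
    c,n_,b=plane(P[m]);print(n,c.round(1),n_.round(3),b.sum(),cv2.minAreaRect(P[m][b][:,:2].astype(np.float32)))
print(delta([563.5,181.7,230],tgtR(-8.8,18.3,-1)))
```

```text
[ 0.33056312  0.38600864 -0.62330486] 39.71382559741228 [ 543.14103531 -259.57310256  220.45032316]
side [ 538.5 -240.8  223.2] [ 0.004 -0.     1.   ] 512 ((541.7337036132812, -255.5055389404297), (166.0751953125, 182.77780151367188), 10.56217098236084)
scene [ 560.  -264.   226.1] [ 0.007 -0.001  1.   ] 858 ((542.7493286132812, -257.19183349609375), (171.64614868164062, 174.74057006835938), 11.262388229370117)
([-10.2, -429.2, -104.3], [19.6, 18.0, 3.2])
```

Held at 39.7 mm, level; the panel underside coincides with the reported TCP within about 1 mm. Carry to a tilted hover above the main block.

Run:
```python
from h import *
print(delta([545,185,215],tgtR(-8.8,18.4,-1)))
```

```text
([4.8, -435.9, -86.8], [19.6, 18.1, 3.2])
```

play_rows --pt "0 -30 -6 0 0 0" --pt "0 -70 -14 2 2 0" --pt "0 -115 -23 4 4 1" --pt "0 -160 -32 7 6 1" --pt "0 -205 -41 9 8 1.5" --pt "0 -250 -50 12 11 2" --pt "0 -295 -59 14 13 2.3" --pt "0 -340 -68 16 15 2.6" --pt "0 -385 -77 18 17 3" --pt "0 -432 -86 19.6 18 3.2"

```text
t: 18.1
position: [544.3, 181.8, 219.5]
tcp_rot: [3.129, 1.249, -0.166]
contact_force: [1.0, -0.4, -1.6]
width: 39.8
```

play_rows --pt "0 0 0 0 0 0" --pt "0 0 0 0 0 0" --pt "0 0 0 0 0 0" --pt "0 0 0 0 0 0"

```text
t: 18.5
position: [546.2, 178.6, 221.0]
tcp_rot: [3.131, 1.248, -0.166]
contact_force: [-1.0, 0.0, -0.8]
width: 39.8
```

```bash
cat >> h.py <<'E'
def roofpose():
    p=pose()[0];out=[]
    for n in("side","scene","wrist"):
        d=grab(n);P=cloud(d);im=d["image"].astype(int)
        m=(np.hypot(P[...,0]-p[0],P[...,1]-p[1])<130)&(im[...,0]>im[...,1]+15)&(abs(P[...,2]-p[2]-5)<45)
        if n=="wrist": m[225:]=False
        c,n_,b=plane(P[m]);r=cv2.minAreaRect(P[m][b][:,:2].astype(np.float32))
        z=c[2]-(n_[0]*(r[0][0]-c[0])+n_[1]*(r[0][1]-c[1]))/n_[2]
        print(n,"n",n_.round(3),"tilt",np.degrees(np.arccos(n_[2])).round(1),"dir",np.degrees(np.arctan2(-n_[1],-n_[0])).round(1),"top centre",np.round([*r[0],z],1),np.round([*r[1],r[2]],1),b.sum())
E
python3 - <<'E'
from h import *
print(arm.get_obs()["width"],pose()[0],delta([545,185,215],tgtR(-8.8,18.4,-1)))
roofpose()
E
```

```text
39.803861060412416 [546.21094942 178.60478501 221.01996641] ([5.0, -6.2, 4.0], [-0.1, -0.1, -0.2])
side n [-0.31   0.047  0.95 ] tilt 18.2 dir -8.6 top centre [544.3 182.6 223.7] [174.7 160.   81.5] 1208
scene n [-0.31   0.049  0.949] tilt 18.3 dir -8.9 top centre [546.2 180.9 227.9] [176.  163.8  80.8] 437
wrist n [-0.309  0.048  0.95 ] tilt 18.2 dir -8.9 top centre [585.3 172.5 239.3] [174.9  77.   81.1] 25666
```

Run:
```python
from h import *
R=tgtR(-8.8,18.4,-1);n=-R.as_matrix()[:,0];s=np.array([562.8,180.6,122.7])
for h in(60,12):print(h,s+h*n,delta(s+h*n,R))
```

```text
60 [544.08399979 183.49738991 179.6325607 ] ([38.8, -4.3, 16.1], [-0.1, -0.1, -0.2])
12 [559.05679996 181.17947798 134.08651214] ([86.8, -4.5, 16.3], [-0.1, -0.1, -0.2])
```

play_rows --pt "20 -4.4 8 0 0 -0.2" --pt "39 -4.4 16 0 0 -0.2" --pt "55 -4.4 16.2 0 0 -0.2" --pt "70 -4.4 16.2 0 0 -0.2" --pt "82 -4.4 16.2 0 0 -0.2" --pt "87 -4.4 16.2 0 0 -0.2" --pt "87 -4.4 16.2 0 0 -0.2" --pt "87 -4.4 16.2 0 0 -0.2" --pt "87 -4.4 16.2 0 0 -0.2" --pt "87 -4.4 16.2 0 0 -0.2"

```text
t: 19.65
position: [559.2, 182.9, 134.9]
tcp_rot: [-3.138, 1.246, -0.148]
contact_force: [-0.5, -0.3, -2.1]
width: 39.9
```

Run:
```python
from h import *
R=tgtR(-8.8,18.4,-1);n=-R.as_matrix()[:,0];s=np.array([562.8,180.6,122.7])
o=arm.get_obs();print(o["contact_force"],o["moment"],pose()[0],delta(s,R))
```

```text
[-0.47494001 -0.25673113 -2.1336043 ] [ 0.05516467  0.24971376 -0.00592015] [559.20114478 182.87173198 134.94834038] ([12.9, 1.7, 0.2], [0.1, -0.2, 0.1])
```

play_rows --pt "3 1.7 0 0 0 0" --pt "5 1.7 0 0 0 0" --pt "7 1.7 0 0 0 0" --pt "8 1.7 0 0 0 0" --pt "9 1.7 0 0 0 0" --pt "9 1.7 0 0 0 0" --pt "9 1.7 0 0 0 0"

```text
t: 20.35
position: [561.4, 180.5, 125.4]
tcp_rot: [-3.14, 1.247, -0.151]
contact_force: [0.8, 0.3, -0.7]
width: 40.1
```

Run:
```python
from h import *
R=tgtR(-8.8,18.4,-1);s=np.array([562.8,180.6,122.7])
o=arm.get_obs();print(o["contact_force"],o["moment"],pose()[0],delta(s,R))
# crops, and overhang on visible sides: points just below panel on walls, house frame
y=np.radians(-8.8);c,sn=np.cos(y),np.sin(y);V=[]
for n in("side","scene"):
    d=grab(n);P=cloud(d);H=np.stack([(P[...,:2]-[573,243])@[c,sn],(P[...,:2]-[573,243])@[-sn,c],P[...,2]],-1)
    q=d["view"][:3,:3]@[563,181,110]+d["view"][:3,3];u,v=(d["K"]@q/q[2])[:2].round().astype(int)
    V.append(cv2.resize(d["image"][v-50:v+50,u-50:u+50,::-1],(400,400),interpolation=2))
    for i,other,lab in((0,1,"x"),(1,0,"y")):
        w=H[(H[...,2]>30)&(H[...,2]<90)&(abs(H[...,0])<90)&(H[...,1]>-160)&(H[...,1]<10)]
        print(n,lab,"walls",np.percentile(w[:,i],[1,3,97,99]).round(1) if len(w) else 0)
cv2.imwrite("pics/f1.png",np.hstack(V))
roofpose()
```

```text
[ 0.79196521  0.28844909 -0.74655131] [ 0.11962098  0.34105159 -0.02549494] [561.37501621 180.54035588 125.35021353] ([3.0, -0.3, -0.5], [0.1, -0.1, 0.1])
side x walls [-69.7 -69.4  60.4  65.3]
side y walls [-125.9 -115.6    9.2    9.5]
scene x walls [-58.2 -49.8  71.8  73. ]
scene y walls [-132.6 -131.3    2.     6.4]
side n [-0.31   0.046  0.95 ] tilt 18.2 dir -8.5 top centre [558.8 184.5 128. ] [173.6 159.8  81.5] 1068
scene n [-0.311  0.05   0.949] tilt 18.4 dir -9.1 top centre [560.6 183.8 131.9] [177.7 164.8  81.9] 431
wrist n [-0.31   0.044  0.95 ] tilt 18.3 dir -8.1 top centre [600.4 174.4 143.4] [175.   76.9  81.3] 25527
```

View pics/f1.png

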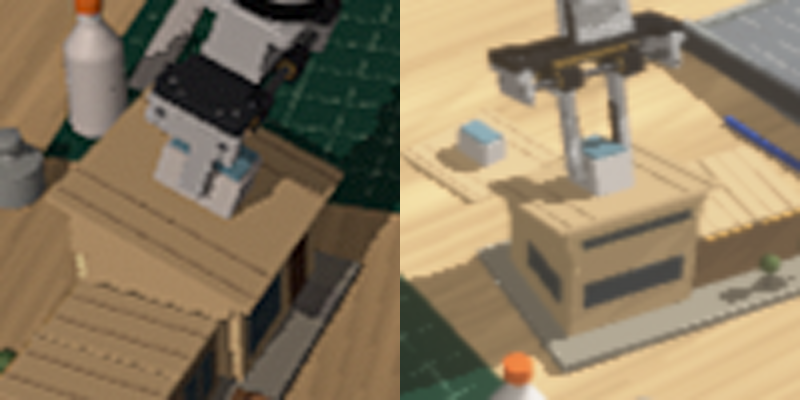

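Hover fits: roof over the block with tilt 18.3° matching and y centred; the offset is about 1 mm towards the door. Lower onto the rim with a 1 mm up-slope correction.

play_rows --pt "1 -0.2 -1 0 0 0" --pt "2 -0.2 -1.3 0 0 0" --pt "2.5 -0.2 -1.3 0 0 0" --pt "3 -0.2 -1.3 0 0 0" --pt "3 -0.2 -1.3 0 0 0"

```text
t: 21.1
position: [563.5, 180.4, 123.2]
tcp_rot: [-3.14, 1.247, -0.151]
contact_force: [-2.2, 0.2, 0.1]
width: 40.0
```

play_rows --pt "0.5 0 0 0 0 0" --pt "1 0 0 0 0 0" --pt "1 0 0 0 0 0" --pt "1 0 0 0 0 0"

```text
t: 21.5
position: [563.7, 180.5, 122.9]
tcp_rot: [-3.139, 1.247, -0.15]
contact_force: [-5.7, 0.1, 4.5]
width: 39.9
```

Run:
```python
from h import *
o=arm.get_obs();R=pose()[1];print(R.inv().apply(o["contact_force"]),R.inv().apply(o["moment"]),pose()[0],o["width"])
```

```text
[-6.03253665  0.79904441  3.95314081] [ 0.08930319 -0.54120943  0.31135648] [563.73065326 180.51154895 122.94390565] 39.94020416024524
```

play_rows --pt "0.5 0 0.5 0 0 0" --pt "1 0 0.8 0 0 0" --pt "1 0 0.8 0 0 0" --pt "1 0 0.8 0 0 0"

```text
t: 21.9
position: [563.8, 180.5, 122.9]
tcp_rot: [-3.138, 1.245, -0.149]
contact_force: [-5.9, 0.5, 7.7]
width: 39.7
```

```bash
cat >> h.py <<'E'
def feel():
    o=arm.get_obs();p,R=pose();h=R.as_matrix();n=-h[:,0]
    print("t",o["t"],"F tool",R.inv().apply(o["contact_force"]).round(1),"M tool",R.inv().apply(o["moment"]).round(2),p.round(1),round(o["width"],1),
      "tilt",np.degrees(np.arccos(n[2])).round(2),"yaw",np.degrees(np.arctan2(-n[1],-n[0])).round(2), "jaw yaw",np.degrees(np.arctan2(h[0,1],-h[1,1])).round(2))
E
python3 -c "
from h import *
feel()"
```

```text
t 21.9 F tool [-9.2  0.4  3.1] M tool [ 0.15 -0.7   0.49] [563.8 180.5 122.9] 39.7 tilt 18.66 yaw -8.54 jaw yaw -8.71
```

play_rows --pt "0 0 0.6 0 0 0.4" --pt "0 0 0.6 0 0 0.4" --pt "0 0 0.6 0 0 0.4" --pt "0 0 0.6 0 0 0.4"

```text
t: 22.3
position: [563.7, 180.4, 123.2]
tcp_rot: [3.126, 1.244, -0.169]
contact_force: [-4.4, -3.4, 7.4]
width: 40.1
```

```bash
python3 -c "
from h import *
feel()"
```

```text
t 22.3 F tool [-8.2  4.1  1.3] M tool [ 0.03 -0.68 -0.08] [563.7 180.4 123.2] 40.1 tilt 18.73 yaw -9.7 jaw yaw -8.86
```

play_rows --pt "0 0 0 0 0.5 0" --pt "0 0 0 0 0.5 0" --pt "0 0 0 0 0.5 0" --pt "0 0 0 0 0.5 0"

```text
t: 22.7
position: [564.1, 180.4, 123.2]
tcp_rot: [3.127, 1.235, -0.169]
contact_force: [-2.8, -2.6, 6.5]
width: 39.5
```

```bash
python3 -c "
from h import *
feel()"
```

```text
t 22.7 F tool [-6.9  3.   0.1] M tool [ 0.05 -0.58 -0.1 ] [564.1 180.4 123.2] 39.5 tilt 19.27 yaw -9.66 jaw yaw -8.86
```

play_rows --pt "0 0 0 0 -0.7 -0.2" --pt "0 0 0 0 -0.7 -0.2" --pt "0 0 0 0 -0.7 -0.2" --pt "0 0 0 0 -0.7 -0.2"

```text
t: 23.1
position: [563.8, 180.5, 122.9]
tcp_rot: [3.136, 1.247, -0.159]
contact_force: [-5.0, -2.8, 6.6]
width: 39.8
```

```bash
python3 -c "
from h import *
feel();roofpose();feel()"
```

```text
t 23.1 F tool [-7.7  3.5  2.2] M tool [ 0.04 -0.43 -0.04] [563.8 180.5 122.9] 39.8 tilt 18.54 yaw -9.09 jaw yaw -8.79
side n [-0.308  0.045  0.95 ] tilt 18.2 dir -8.2 top centre [561.6 184.6 125.6] [174.7 161.2  80.8] 1063
scene n [-0.314  0.048  0.948] tilt 18.5 dir -8.7 top centre [563.6 183.2 129.5] [175.3 162.4  79.9] 435
wrist n [-0.313  0.046  0.949] tilt 18.5 dir -8.4 top centre [602.7 174.4 141. ] [174.7  76.8  81.2] 25565
t 23.25 F tool [-6.5  2.1  1.9] M tool [ 0.01 -0.4  -0.04] [563.8 180.5 122.9] 40.0 tilt 18.54 yaw -9.08 jaw yaw -8.78
```

Panel tilt matches the rim (each camera within 0.2°) and the overhang is even to about 1 mm. Re-seat once to relieve sideways friction, then press gently.

play_rows --pt "-2 0.3 0.3 0 0 0" --pt "-4 0.6 0.6 0 0 0" --pt "-4 0.6 0.6 0 0 0" --pt "-3 0.6 0.6 0 0 0" --pt "-2 0.6 0.6 0 0 0" --pt "-1 0.6 0.6 0 0 0" --pt "-0.5 0.6 0.6 0 0 0" --pt "0 0.6 0.6 0 0 0" --pt "0 0.6 0.6 0 0 0" --pt "0 0.6 0.6 0 0 0"

```text
t: 24.25
position: [561.5, 180.0, 122.1]
tcp_rot: [3.133, 1.251, -0.162]
contact_force: [-8.2, -1.9, 8.9]
width: 39.9
```

Run:
```python
from h import *
feel();roofpose();leaves();feel()
V=[]
for n in("side","scene"):
    d=grab(n);q=d["view"][:3,:3]@[565,220,100]+d["view"][:3,3];u,v=(d["K"]@q/q[2])[:2].round().astype(int)
    V.append(cv2.resize(d["image"][v-50:v+50,u-50:u+50,::-1],(400,400),interpolation=2))
cv2.imwrite("pics/f2.png",np.hstack(V))
```

```text
t 24.25 F tool [-10.9   3.2   4.6] M tool [-0.08 -1.03 -0.  ] [561.5 180.  122.1] 39.9 tilt 18.32 yaw -9.26 jaw yaw -8.78
side n [-0.316  0.049  0.948] tilt 18.6 dir -8.8 top centre [559.  184.2 124.8] [175.4 159.3  81.2] 1080
scene n [-0.313  0.048  0.948] tilt 18.5 dir -8.7 top centre [560.1 183.1 128.3] [177.  166.4  81.1] 441
wrist n [-0.313  0.046  0.949] tilt 18.4 dir -8.4 top centre [600.5 174.  140.2] [174.9  76.9  81.2] 25730
side leaf [-2.1 48.1 77.8] [-0.001  0.004  1.   ] 264 394
side leaf [ -1.2 114.6  78. ] [-0.006  0.006  1.   ] 329 458
t 24.45 F tool [-10.8   3.9   6.7] M tool [-0.05 -1.1   0.03] [561.5 180.  122.1] 39.5 tilt 18.32 yaw -9.26 jaw yaw -8.78
```

View pics/f2.png

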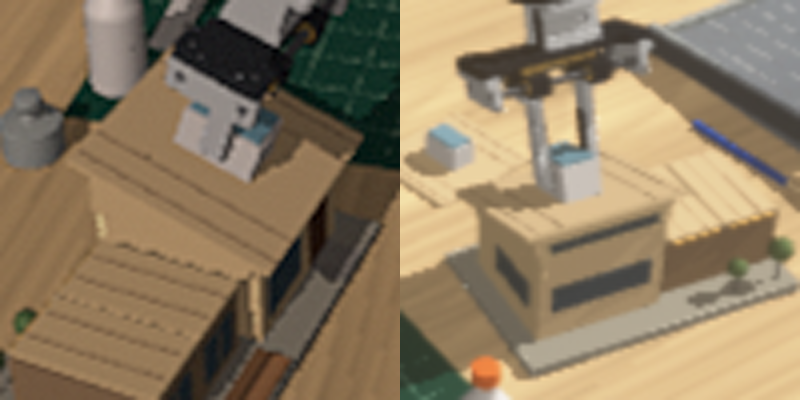

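The re-seat came down about 2 mm too far down-slope (x 561.5 against about 563.2 wanted). Lift slightly and redo it.

play_rows --pt "-3 0 0 0 0 0" --pt "-5 0.5 -1 0 0 0" --pt "-5 0.5 -1.5 0 0 0" --pt "-5 0.5 -1.5 0 0 0" --pt "-5 0.5 -1.5 0 0 0"

```text
t: 25.05
position: [561.9, 179.4, 125.0]
tcp_rot: [3.132, 1.251, -0.163]
contact_force: [0.3, 0.2, -1.1]
width: 39.8
```

Run:
```python
from h import *
feel();print(delta([562.9,180.7,122.7],tgtR(-8.8,18.4,-1)));roofpose()
```

```text
t 25.05 F tool [ 1.1 -0.3  0.1] M tool [ 0.04 -0.28 -0.04] [561.9 179.4 125. ] 39.8 tilt 18.3 yaw -9.33 jaw yaw -8.78
([2.5, -1.4, -0.0], [0.1, 0.1, -0.2])
side n [-0.31   0.049  0.949] tilt 18.3 dir -8.9 top centre [559.5 183.3 127.6] [176.1 159.8  81.2] 1073
scene n [-0.31   0.047  0.95 ] tilt 18.2 dir -8.6 top centre [560.2 182.6 131.2] [175.6 165.8  81.2] 449
wrist n [-0.309  0.048  0.95 ] tilt 18.2 dir -8.8 top centre [600.9 173.4 143.1] [174.8  77.   81.3] 25655
```

play_rows --pt "0 -0.7 -0.4 0 0 -0.1" --pt "0 -1.3 -0.8 0 0 -0.1" --pt "1 -1.3 -0.8 0 0 -0.1" --pt "2 -1.3 -0.8 0 0 -0.1" --pt "2.5 -1.3 -0.8 0 0 -0.1" --pt "3 -1.3 -0.8 0 0 -0.1" --pt "3.5 -1.3 -0.8 0 0 -0.1" --pt "4 -1.3 -0.8 0 0 -0.1" --pt "4 -1.3 -0.8 0 0 -0.1" --pt "4 -1.3 -0.8 0 0 -0.1"

```text
t: 26.2
position: [563.7, 180.5, 122.9]
tcp_rot: [3.138, 1.251, -0.156]
contact_force: [-5.3, -0.4, 3.4]
width: 39.9
```

Run:
```python
from h import *
feel();roofpose();feel()
```

```text
t 26.2 F tool [-4.8  1.2  3.9] M tool [ 0.02 -0.68  0.09] [563.7 180.5 122.9] 39.9 tilt 18.33 yaw -8.94 jaw yaw -8.75
side n [-0.314  0.054  0.948] tilt 18.6 dir -9.7 top centre [561.6 184.7 125.7] [174.6 159.6  81.4] 1067
scene n [-0.318  0.048  0.947] tilt 18.7 dir -8.5 top centre [561.2 183.6 128.6] [177.2 165.3  81. ] 429
wrist n [-0.313  0.046  0.949] tilt 18.4 dir -8.4 top centre [602.7 174.4 141. ] [175.   76.9  81.3] 25687
t 26.35 F tool [-5.2  0.2  4.6] M tool [ 0.02 -0.66  0.06] [563.7 180.5 122.9] 39.9 tilt 18.33 yaw -8.94 jaw yaw -8.74
```

play_rows --pt "0.4 0 0.4 0 0 0" --pt "0.8 0 0.7 0 0 0" --pt "0.8 0 0.7 0 0 0" --pt "0.8 0 0.7 0 0 0" --pt "0.8 0 0.7 0 0 0"

```text
t: 26.85
position: [563.8, 180.5, 122.8]
tcp_rot: [3.139, 1.249, -0.156]
contact_force: [-5.5, -0.5, 5.8]
width: 39.9
```

Run:
```python
from h import *
feel();roofpose();feel()
```

```text
t 26.85 F tool [-7.2  1.4  3.3] M tool [ 0.01 -0.72  0.28] [563.8 180.5 122.8] 39.9 tilt 18.41 yaw -8.92 jaw yaw -8.75
side n [-0.312  0.044  0.949] tilt 18.4 dir -8.1 top centre [561.3 183.8 125.4] [174.8 160.3  82. ] 1068
scene n [-0.313  0.048  0.949] tilt 18.5 dir -8.7 top centre [561.6 182.3 128.9] [176.6 165.6  81.1] 435
wrist n [-0.313  0.046  0.949] tilt 18.5 dir -8.3 top centre [602.7 174.4 141. ] [175.   76.8  81.3] 25630
t 27.0 F tool [-7.6  1.9  3.7] M tool [-0.02 -0.73  0.23] [563.8 180.5 122.9] 39.8 tilt 18.41 yaw -8.91 jaw yaw -8.75
```

Stable: about 7 N normal, tilt 18.4–18.5° matching the rim. Handing in.

Run:
```python
from h import *
leaves();feel();print(arm.job_done())
```

```text
side leaf [-2.7 48.3 78. ] [-0.005 -0.005  1.   ] 251 405
side leaf [ -2.9 113.7  78. ] [-0.007 -0.016  1.   ] 316 462
t 27.05 F tool [-7.5  2.4  3.2] M tool [-0.01 -0.76  0.24] [563.8 180.5 122.9] 39.6 tilt 18.42 yaw -8.9 jaw yaw -8.75
the job is handed in; nothing more can be done
None
```

I pressed both wing leaves shut, laid the larger roof (the one on the mat) on the main block by its rooflight, and handed the job in at 27 s still gripping it and pressing gently.

- **Leaves:** both measured flat (within about 0.01 rad, the limit of the depth fit) after I let go, and again just before hand-in.
- **Roof:** the panel's tilt was 18.4–18.5° in all three cameras against 18.3–18.6° for the rim. The overhang is even to about 1 mm. The grip held at 40 mm opening, pressing with about 7.5 N.
- **Fingertip position:** the real fingertips sat about 12 mm behind the reported TCP, not 25 mm ahead as the interface text says. My first press on the near leaf therefore barely moved it. I measured the offset from the images and the contact height and used it from then on.
- **Seating:** my first re-seat landed about 2 mm too far down the slope, so I lifted the roof slightly and laid it again.
- **What did not settle fully:** about 3 N along the slope, 2 N sideways and a small moment remained in the wrist reading at the end. I could not fully separate them from friction. The cameras' centring also disagreed with each other by up to about 2 mm.
- **Other things on the table:** I kept clear of them but did not measure their positions again at the end.

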